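# Pack the microscope camera away and close its case

### The arm

A 6-joint arm with a two-finger parallel gripper is mounted at the origin on the work surface. World frame = base frame: x ahead of the robot, y to its left, z up, the work surface at z = 0. Lengths are in m, angles in rad, forces in N, time in s.
With the tool pointing down it reaches from about 0.375 to 0.9 m from the base axis. Payload 3.1 kg.
Tool frame: the origin (TCP) lies between the finger pads; the fingertips stand 17 mm ahead of it and the grasp point (between the pads) lies 2 mm behind it; z points along the fingers, y is the line along which they close (so a half turn about z gives the same grasp; the last joint's range is limited). The gripper opens to 85 mm and grips with 20 to 120 N. Pads are 22 mm wide; open, the fingers measure 114 mm over their backs; the gripper's body (76 mm by 85 mm) begins 54 mm behind the grasp point. The pads swing forward as they close: fully open they stand 13 mm farther back than shut.
Start: joints at [-1.433, 0.527, 1.433, -0, 1.181, -0.178], TCP at [0.195, -0.594, 0.248] pointing down, gripper open.
Joint ranges: [-3.08, 3.08], [-0.75, 2.2], [0.22, 2.44], [-1.43, 4.57], [0, 2.65], [-2.85, 2.85]. Speed limits (rad/s): [2.79, 2.79, 3.14, 3.14, 3.14, 3.14].

### API

Orientations are given as a unit quaternion [x, y, z, w].
In Python, from station import sense, vision, order gives the robot as it stands.
- The arm moves only by the shell command python3 -m crank 'ROWS' [OPENING] [FORCE]. ROWS is JSON, a list of rows, each an object with "dp": the shift along the world's x, y, z in units of 30 mm (1.0 is 30 mm), a list of three; "angular": the turn, a rotation vector about the world's x, y, z in degrees, a list of three. In form: [{"dp": [dx, dy, dz], "angular": [ax, ay, az]}, ...]. A call has 1 to 20 rows; each row shifts and turns the commanded pose from where the row before left it; what a row does not reach is not made up. A row lasts 1/10 s, in which the tool goes at most 50 mm and 8.59 degrees, less where a joint would pass 70% of its speed; a pose out of reach is approached as far as the arm can. A call is refused whole if a number of a shift passes 1 or a number of a turn 8.59, either way. A call with a gripper value outside its range is refused whole. OPENING is the closure, from 0 (fully open) to 1 (shut), set as the call begins (- or left out, the last holds). The fingers move at their own pace and stop on an object; FORCE is the grip in N (left out, the last holds). Time passes only in rows, so rows that do not move let the fingers close. It gives the time, the measured TCP pose, the force, the opening and the grip force at its end, in the units of the state.
- sense(): the state, without advancing time (a new reading comes with each control period).
- vision.snapshot(name): name is "side" or "top"; returns a dict with "image" (400x640x3 uint8, blue, green, red), "range_z" (400x640 float32, m along the optical axis (not along the pixel's ray), 0 where there is no reading), "mtx" (3x3 intrinsics, pixels), "pose" (4x4, takes a point from camera to world coordinates). Camera axes: x right, y down, z forward; pixel columns grow to the right and rows downward; lengths in m; the calibration is good to about 2 mm. A picture is of the moment at which its call begins.
- order.sign_off(): hands the job in; it is judged then, once.
The state is a dict: "t": time; "q": joint angles; "qd": joint speeds; "tau": joint torques, N m; "tcp_pos": TCP position; "tool_rot": TCP orientation; "force": force on the tool from outside, world axes, zero at the start; "ft_torque": the same for the moment, N m; "finger_gap": opening from 0.0 (shut) to 1.0 (fully open); "gripper_force": force on a finger pad.
Only numpy, scipy, OpenCV 4.12 (cv2) and the standard library are available. Lean on these libraries where they do the work, as an engineer would, in place of code of your own. Each camera call takes 0.05 s, during which the arm holds its last target. There are 200 camera calls.

### The job

Pack away the white microscope camera: set it down, without dropping it, flat in the fitted bed of the blue case, its black nose in the narrow slot, and let go of it. Then lower the hinged lid gently until it is fully shut, without slamming it, and only then swing the red-knobbed latch fully round over the closed lid. Leave everything else on the bench where it is.

Things in the scene. Friction and masses are not known exactly. Their poses are not given: they have to be found in the camera images.
- camera: Loose microscope camera, 0.32 kg, 120 mm long: white box body 70 (x) x 50 (y) x 50 (z) mm, and from the middle of its +x end a round black nose, 34 mm diameter, 50 mm long, axis 25 mm up. Origin: centre of the white body's underside (body x -35..35, nose x 35..85 mm). Lies on its underside. Grip the white body across its 50 mm width (y).
- case: Blue open case fixed to the bench, 170 (x) x 150 (y) x 75 (z) mm, walls and floor 5 mm, lid hinged on its +x wall. Origin: centre of its underside; +x points to the hinge side, away from the robot apart from some yaw. Black insert blocks inside, 30 mm tall above the inner floor (see bed). A steel latch bracket, 26 x 26 mm, is on the outside of the -x wall at y = -45 mm, top at 83 mm.
- bed (a point): Where the camera's origin belongs, nose along +x: inner floor, case x -26, y 0, z 5 mm; axes as the case; 5 mm of play each way. In case x (mm): tail stop face -66; tail cheeks -66..-54 with a 60 mm wide gap for the white body; -54..22 free over the full 140 mm inner width, for fingers; nose cheeks 22..64 with a 44 mm wide slot for the nose; nose stop face 64.
- lid (a joint): Angle of the blue lid in rad: 0 fully shut, about 1.57 upright, stop at 1.9. Its hinge is stiff: it stays at any angle and must be pushed (about 2 N at its free edge).
- lid_hinge (a point): Middle of the lid's hinge line, along case y, at case x 85, z 75.5 mm. The lid is a plate 170 mm long from hinge to free edge, 150 mm wide, 8 mm thick; shut, its underside is at case z 75.5 and its top at 83.5 mm. Turns with the lid; its axes equal the case's when shut.
- lid_tab (a point): Middle of the outer end of the orange tab on the lid's free edge, 197 mm from the hinge line and in the middle of its thickness. The tab is 50 mm wide, 8 mm thick, and stands 27 mm out beyond the free edge, its centre line at case y = +35 mm.
- latch (a joint): Angle of the latch in rad about its upright pivot: 0 open, pointing to case -y, clear of the lid; 1.57 (stop) closed, pointing to case +x over the shut lid. It turns anticlockwise from above to close, with light friction (about 1 N at the knob).
- latch_pivot (a point): Pivot of the latch, at case x = -98, y = -45, z = 85.5 mm, at the underside of its flat steel bar (16 mm wide, 6 mm thick).
- latch_knob (a point): Top centre of the red round knob on the latch, 18 mm diameter, 35 mm tall above the bar; its axis is 50 mm from the pivot, its top 126.5 mm above the bench.
- slide_box: Bystander: green slide box, 100 x 85 x 33 mm. Origin: centre of its underside.
- eyepiece: Bystander: black eyepiece standing upright, 42 mm diameter, 66 mm tall. Origin: centre of its underside.
- bottle: Bystander: amber bottle, 60 mm diameter, 140 mm tall. Origin: centre of its underside.
- beaker: Bystander: glass beaker, 70 mm diameter, 85 mm tall. Origin: centre of its underside.
- dishes: Bystander: stack of three glass dishes, 90 mm diameter, 44 mm tall. Origin: centre of its underside.
- spatula: Bystander: spatula lying on the bench, 170 mm long. Origin: under its middle; x along it.
Things that resemble listed ones, but are neither listed nor needed, are in the scene too. Leave any purple look-alike of the camera alone.

How it is judged:
By the outcome, as a careful person would: the job done as asked, in the order asked, and still so for the second after the job is handed in, with the robot touching nothing.
It also fails if it takes over 72 s, if anything falls off the work surface, if the arm or the gripper's body presses on something with over 40 N, if the wrist force passes 120 N, or if a joint passes its speed limit or range.

## Working session

There is one attempt and no reset: what is moved stays moved. The work goes in short steps, Python scripts to look and compute and a shell command to move; the robot and the scene stay as the last step left them, time stands still between calls to the robot, and variables do not carry over. Pictures are saved under pics/ and viewed, at most 10 in all, crops included, and the job is handed in when it is done.

```bash
mkdir -p pics; ls; cat > h.py <<'E'
import numpy as np, cv2
from station import sense, vision, order
def snap(n,f):
    s=vision.snapshot(n); np.savez('/tmp/'+f+'.npz',**s); cv2.imwrite(f'pics/{f}.png',s['image']); return s
def load(f): return dict(np.load('/tmp/'+f+'.npz'))
def cloud(s):
    z=s['range_z']; v,u=np.mgrid[:z.shape[0],:z.shape[1]]; K=s['mtx']
    p=np.stack([(u-K[0,2])*z/K[0,0],(v-K[1,2])*z/K[1,1],z],-1)
    return p@s['pose'][:3,:3].T+s['pose'][:3,3]
E
python3 - <<'E'
from h import *
for n in('top','side'):
    s=snap(n,n+'0'); print(n,s['mtx'].tolist(),s['pose'].round(3).tolist())
print(sense())
E
```

```text
pics
top [[484.106606609224, 0.0, 321.1301614038742], [0.0, 484.106606609224, 198.4149147571864], [0.0, 0.0, 1.0]] [[-0.004, -0.994, 0.108, 0.38], [-1.0, 0.003, -0.014, 0.042], [0.013, -0.108, -0.994, 1.371], [0.0, 0.0, 0.0, 1.0]]
side [[519.7506698595015, 0.0, 318.2278611077642], [0.0, 519.7506698595015, 192.5422932179427], [0.0, 0.0, 1.0]] [[-0.699, -0.378, 0.607, -0.278], [-0.715, 0.361, -0.598, 0.788], [0.007, -0.852, -0.523, 0.777], [0.0, 0.0, 0.0, 1.0]]
{'t': 0.1, 'q': array([-1.43249342e+00,  5.28347251e-01,  1.43379147e+00, -3.83696371e-05,
        1.18143521e+00, -1.78492882e-01]), 'qd': array([-1.05091617e-03, -1.92815617e-03, -7.73491733e-04, -7.87861675e-04,
        7.33573038e-04, -2.98373738e-05]), 'tau': array([-8.82405675e-05, -4.43304741e+01, -1.78586930e+01, -1.42834233e-04,
        3.89562483e-03,  1.38795548e-05]), 'tcp_pos': array([ 0.19463654, -0.59325778,  0.2474419 ]), 'tool_rot': array([ 9.87479624e-01,  1.57743493e-01,  2.16754692e-06, -9.90799150e-04]), 'force': array([-0.10605449, -0.67404594, -0.37352351]), 'ft_torque': array([-0.02943537, -0.0166484 ,  0.00105735]), 'gripper_force': 0.0, 'finger_gap': 1.0021559168541636}
```

View pics/top0.png

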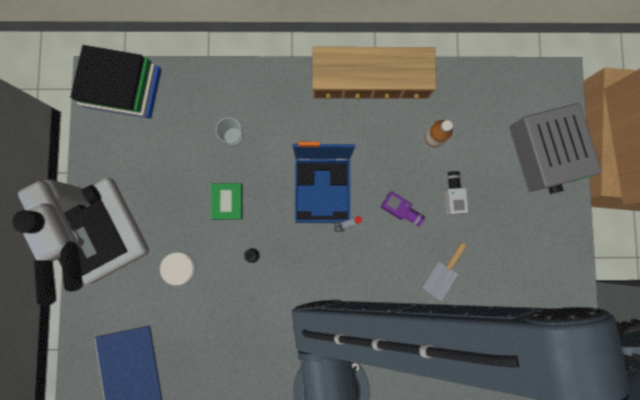

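View pics/side0.png

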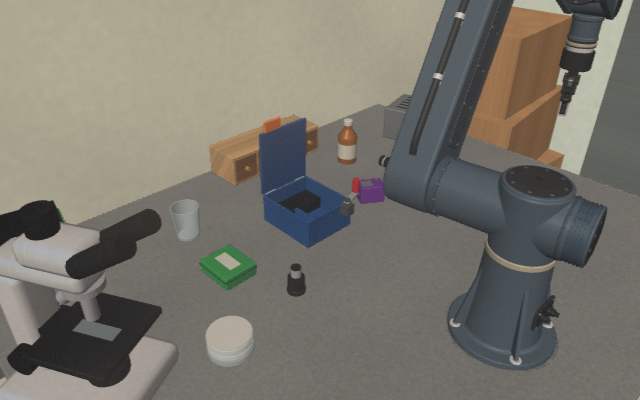

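The top view shows two candidates: a white camera with a black nose at about (456,197) and a purple look-alike at (403,208). The white one fits the description. The blue case is at (322,190) with its lid up and the tab at (308,144), and the red latch knob is at (358,220). In the side view the white camera is hidden behind the arm.

```bash
python3 - <<'E'
from h import *
s=load('top0');P=cloud(s);im=s['image'].astype(int)
c=cv2.resize(s['image'][150:250,280:480],None,fx=4,fy=4,interpolation=cv2.INTER_CUBIC);cv2.imwrite('pics/crop0.png',c)
V,U=np.mgrid[:400,:640]
def box(u0,u1,v0,v1): return (U>=u0)&(U<u1)&(V>=v0)&(V<v1)
def rect(m,name):
    q=P[m]; r=cv2.minAreaRect(q[:,:2].astype(np.float32)*1000); print(name,m.sum(),'z',np.percentile(q[:,2],[5,50,95]).round(4),'c',np.round(r[0],1),'sz',np.round(r[1],1),'ang',round(r[2],2),'mean',q.mean(0).round(4))
b=box(435,480,160,225)
top=b&(P[...,2]>.04)&(P[...,2]<.06)
rect(top,'body top'); 
nose=b&(P[...,2]>.035)&(im.max(-1)<70); rect(nose,'nose')
bc=box(280,375,135,235)
rim=box(288,358,158,228)&(P[...,2]>.068)&(P[...,2]<.08)&(im[...,0]>im[...,2]+30); rect(rim,'rim')
lid=box(285,360,140,165)&(P[...,2]>.1)&(im[...,0]>im[...,2]+30); rect(lid,'lid'); q=P[lid]; print(q.min(0),q.max(0))
hi=bc&(P[...,2]>.235);rect(hi,'lid top')
red=box(345,370,210,230)&(im[...,2]>140)&(im[...,1]<90); rect(red,'knob')
tab=box(290,330,135,155)&(im[...,2]>150)&(im[...,0]<90); rect(tab,'tab')
pz=box(380,430,185,230)&(P[...,2]>.03); rect(pz,'purple')
for f,bb in (('bottle',box(420,460,110,150)),('beaker',box(210,250,110,150))):
    rect(bb&(P[...,2]>.02),f)
E
```

```text
body top 584 z [0.0413 0.0496 0.0553] c [ 540.6 -352.1] sz [119.3  51.6] ang 4.34 mean [ 0.5268 -0.3524  0.0491]
nose 131 z [0.0358 0.0406 0.0461] c [ 577.  -349.1] sz [46.7 29.8] ang 2.64 mean [ 0.575  -0.3493  0.0408]
rim 417 z [0.0699 0.0752 0.079 ] c [543.8  20.1] sz [149.5 170.1] ang 89.61 mean [0.5462 0.0238 0.075 ]
lid 718 z [0.1047 0.1917 0.2478] c [519.4  -1.9] sz [256.  142.3] ang 11.67 mean [0.6248 0.0159 0.1953]
[ 0.37968805 -0.05224057  0.10032048] [0.63164623 0.09267981 1.37129885]
lid top 331 z [0.2413 0.2482 1.3713] c [505.7  18.9] sz [251.9 147.3] ang 0.06 mean [0.6008 0.0255 0.3713]
knob 37 z [0.1123 0.1275 0.1297] c [459.8 -70.4] sz [13.4 14.6] ang 0.84 mean [ 0.4599 -0.0701  0.1251]
tab 62 z [0.2692 0.273  0.2755] c [627.6  54.2] sz [46.2  6.2] ang 89.85 mean [0.6276 0.0546 0.2727]
purple 695 z [0.0352 0.0491 0.0555] c [ 470.3 -100.4] sz [109.9 319.1] ang 13.49 mean [ 0.4938 -0.1978  0.0585]
bottle 553 z [0.0333 0.096  0.1432] c [ 561.3 -131.8] sz [ 59.2 499.2] ang 39.5 mean [ 0.6917 -0.2912  0.112 ]
beaker 407 z [0.0244 0.0646 0.0884] c [567.2 156.4] sz [434.   67.9] ang 40.29 mean [0.7063 0.2745 0.0837]
```

View pics/crop0.png

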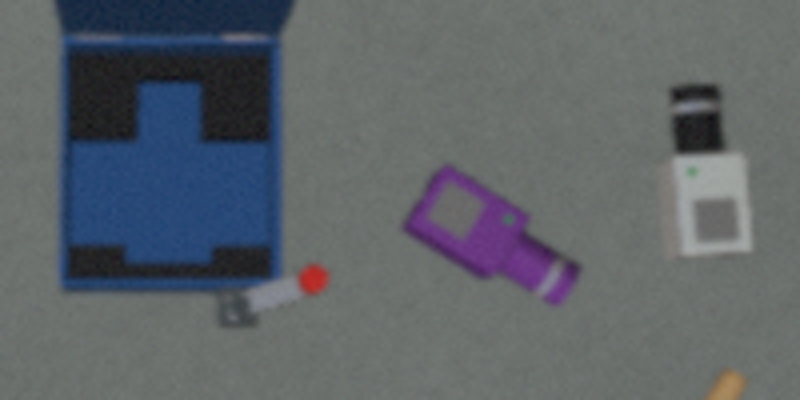

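The crop confirms it: the white body is at crop (713,205) with its black nose pointing up, and the purple one is only the look-alike. The latch sits about 0.3 rad past open, so its bar may be over the lid's path. I'll push it open before closing the lid. First I'm moving above the camera.

```bash
python3 -m crank '[{"dp":[0.69,0.5,-0.25],"angular":[0,0,-0.87]},{"dp":[0.69,0.5,-0.25],"angular":[0,0,-0.87]},{"dp":[0.69,0.5,-0.25],"angular":[0,0,-0.87]},{"dp":[0.69,0.5,-0.25],"angular":[0,0,-0.87]},{"dp":[0.69,0.5,-0.25],"angular":[0,0,-0.87]},{"dp":[0.69,0.5,-0.25],"angular":[0,0,-0.87]},{"dp":[0.69,0.5,-0.25],"angular":[0,0,-0.87]},{"dp":[0.69,0.5,-0.25],"angular":[0,0,-0.87]},{"dp":[0.69,0.5,-0.25],"angular":[0,0,-0.87]},{"dp":[0.69,0.5,-0.25],"angular":[0,0,-0.87]},{"dp":[0.69,0.5,-0.25],"angular":[0,0,-0.87]},{"dp":[0.69,0.5,-0.25],"angular":[0,0,-0.87]},{"dp":[0.69,0.5,-0.25],"angular":[0,0,-0.87]},{"dp":[0.69,0.5,-0.25],"angular":[0,0,-0.87]},{"dp":[0.69,0.5,-0.25],"angular":[0,0,-0.87]},{"dp":[0.69,0.5,-0.25],"angular":[0,0,-0.87]},{"dp":[0,0,0],"angular":[0,0,0]},{"dp":[0,0,0],"angular":[0,0,0]}]' 0 30
python3 - <<'E'
from h import *
s=snap('side','side1');snap('top','top1')
P=cloud(s);im=s['image'].astype(int)
# side: knob
red=(im[...,2]>140)&(im[...,1]<70)&(im[...,0]<80); red[:,:330]=0; red[:160]=0; red[220:]=0; red[:,400:]=0
q=P[red]; print('knob',len(q),np.median(q,0).round(4))
w=(P[...,2]>.03)&(P[...,2]<.056)&(abs(P[...,0]-.53)<.09)&(abs(P[...,1]+.353)<.06)&(im.min(-1)>120)
print(w.sum(), P[w].min(0) if w.any() else 0, P[w].max(0) if w.any() else 0)
w=np.hstack([s['image'][100:300,220:520]]);cv2.imwrite('pics/side1c.png',cv2.resize(w,None,fx=2.5,fy=2.5))
E
```

```text
t: 1.9
tcp_pos: [0.5258, -0.3533, 0.1277]
tool_rot: [0.999, 0.038, -0.001, -0.0]
force: [-0.3, -0.0, 0.1]
finger_gap: 0.996
gripper_force: 0.0
knob 76 [ 0.4541 -0.0638  0.1161]
0 0 0
```

View pics/side1c.png

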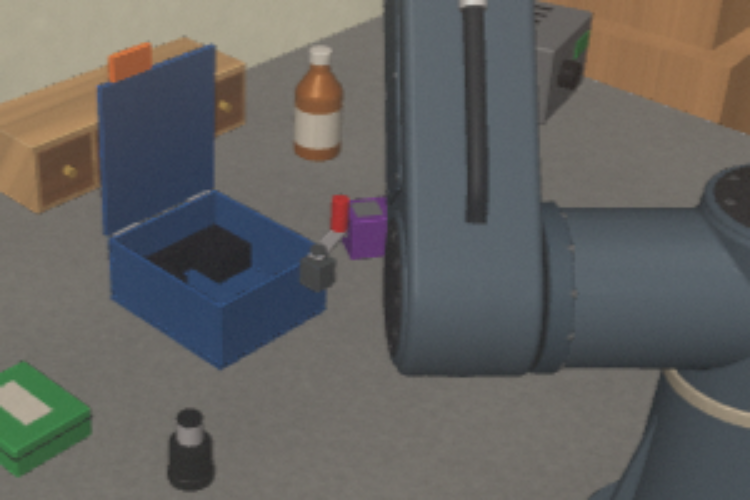

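The side view is blocked by the arm, so the white camera is still hidden. The latch knob at crop (341,213) agrees with the top-view position. Now descending and gripping.

```bash
python3 -m crank '[{"dp":[-0.06,0,-0.5],"angular":[0,0,0]},{"dp":[0,0,-0.5],"angular":[0,0,0]},{"dp":[0,0,-0.5],"angular":[0,0,0]},{"dp":[0,0,-0.5],"angular":[0,0,0]},{"dp":[0,0,-0.5],"angular":[0,0,0]},{"dp":[0,0,-0.4],"angular":[0,0,0]},{"dp":[0,0,-0.3],"angular":[0,0,0]},{"dp":[0,0,-0.22],"angular":[0,0,0]},{"dp":[0,0,0],"angular":[0,0,0]}]'
python3 -m crank '[{"dp":[0,0,0],"angular":[0,0,0]},{"dp":[0,0,0],"angular":[0,0,0]},{"dp":[0,0,0],"angular":[0,0,0]},{"dp":[0,0,0],"angular":[0,0,0]},{"dp":[0,0,0],"angular":[0,0,0]},{"dp":[0,0,0],"angular":[0,0,0]},{"dp":[0,0,0],"angular":[0,0,0]},{"dp":[0,0,0],"angular":[0,0,0]},{"dp":[0,0,0],"angular":[0,0,0]},{"dp":[0,0,0],"angular":[0,0,0]}]' 1 40
```

```text
t: 2.9
tcp_pos: [0.5238, -0.3535, 0.0247]
tool_rot: [0.999, 0.037, -0.001, -0.001]
force: [-0.2, 0.0, -0.8]
finger_gap: 1.002
gripper_force: 0.0
t: 3.9
tcp_pos: [0.5246, -0.354, 0.0266]
tool_rot: [0.999, 0.037, 0.001, 0.0]
force: [0.2, 1.1, 5.9]
finger_gap: 0.581
gripper_force: 43.5
```

```bash
python3 -m crank '[{"dp":[0,0,0.2],"angular":[0,0,0]},{"dp":[0,0,0.4],"angular":[0,0,0]},{"dp":[0,0,0.5],"angular":[0,0,0]},{"dp":[0,0,0.5],"angular":[0,0,0]},{"dp":[0,0,0.5],"angular":[0,0,0]},{"dp":[0,0,0.5],"angular":[0,0,0]},{"dp":[0,0,0.5],"angular":[0,0,0]},{"dp":[0,0,0.5],"angular":[0,0,0]},{"dp":[0,0,0.5],"angular":[0,0,0]},{"dp":[0,0,0.5],"angular":[0,0,0]},{"dp":[0,0,0.4],"angular":[0,0,0]},{"dp":[0,0,0.2],"angular":[0,0,0]},{"dp":[0,0,0],"angular":[0,0,0]}]' 1 50
python3 - <<'E'
from h import *
s=snap('top','top2');P=cloud(s);im=s['image'].astype(int)
m=(P[...,2]>.14)&(P[...,2]<.24)&(abs(P[...,0]-.54)<.1)&(abs(P[...,1]+.35)<.06)
w=m&(im.min(-1)>150); 
cv2.imwrite('pics/top2c.png',cv2.resize(s['image'][120:260,400:520],None,fx=4,fy=4))
print(w.sum(),P[w].min(0),P[w].max(0))
E
```

```text
t: 5.2
tcp_pos: [0.5245, -0.3543, 0.1828]
tool_rot: [0.999, 0.037, 0.001, 0.001]
force: [-0.2, -0.4, -3.6]
finger_gap: 0.58
gripper_force: 52.2
3 [ 0.54513666 -0.33458113  0.20285046] [ 0.54821571 -0.33000224  0.20842844]
```

View pics/top2c.png

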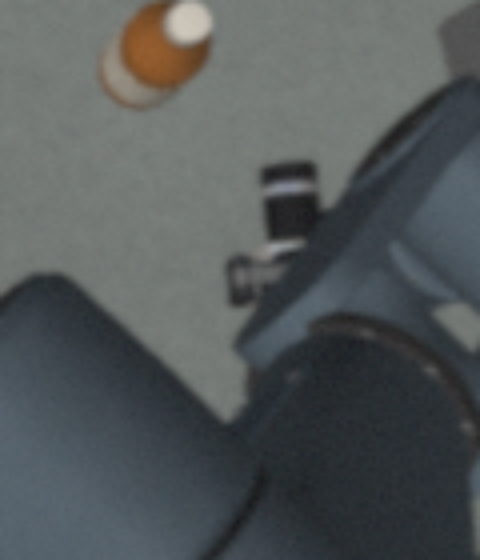

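The camera is held, with its nose at crop (290,200) clear of the gripper. Next I'll measure the nose in hand.

```bash
python3 - <<'E'
from h import *
s=load('top2');P=cloud(s)
m=np.zeros((400,640),bool); m[160:181,464:481]=1
m&=(P[...,2]>.15)&(P[...,2]<.215)
for v in range(158,181):
    r=P[v][m[v]]
    if len(r): print(v,len(r),r[:,0].mean().round(4),((r[:,1].min()+r[:,1].max())/2).round(4),r[:,1].min().round(3),r[:,1].max().round(3),r[:,2].max().round(4))
# case yaw via rim edges
s=load('top0');P=cloud(s);im=s['image'].astype(int)
R=(im[...,0]>im[...,2]+30)&(P[...,2]>.070)&(P[...,2]<.0795)
for y0 in (-.03,-.01,.01,.03,.05,.07):
    k=R&(abs(P[...,1]-y0)<.006)&(P[...,0]<.48)&(P[...,0]>.4); print('front',y0,P[k][:,0].min().round(4))
for x0 in (.48,.5,.52,.54,.56,.58,.6):
    k=R&(abs(P[...,0]-x0)<.006)&(abs(P[...,1])<.11); print('sides',x0,P[k][:,1].min().round(4),P[k][:,1].max().round(4))
E
```

```text
160 5 0.6011 -0.3545 -0.36 -0.348 0.202
161 12 0.5992 -0.3511 -0.364 -0.338 0.202
162 15 0.5971 -0.3521 -0.368 -0.336 0.199
163 15 0.5945 -0.352 -0.368 -0.336 0.2023
164 14 0.5917 -0.3508 -0.366 -0.335 0.2025
165 13 0.5891 -0.3501 -0.364 -0.336 0.2023
166 14 0.5866 -0.3507 -0.365 -0.336 0.2038
167 14 0.5842 -0.35 -0.364 -0.336 0.2005
168 13 0.5818 -0.3492 -0.362 -0.336 0.2035
169 14 0.5792 -0.351 -0.366 -0.336 0.2045
170 14 0.577 -0.3509 -0.365 -0.337 0.2016
171 15 0.5744 -0.3531 -0.37 -0.336 0.2007
172 15 0.5719 -0.3532 -0.369 -0.337 0.2031
173 15 0.5694 -0.3527 -0.368 -0.337 0.2011
174 14 0.5669 -0.3511 -0.364 -0.338 0.2013
175 12 0.5642 -0.3484 -0.36 -0.337 0.2005
176 11 0.5617 -0.3475 -0.356 -0.339 0.2036
177 11 0.5592 -0.3474 -0.357 -0.338 0.2005
178 10 0.557 -0.3469 -0.356 -0.338 0.2007
179 10 0.5547 -0.3478 -0.356 -0.339 0.1996
180 9 0.5513 -0.3443 -0.35 -0.338 0.2084
front -0.03 0.4588
front -0.01 0.459
front 0.01 0.459
front 0.03 0.4591
front 0.05 0.4591
front 0.07 0.4592
sides 0.48 -0.0535 0.0942
sides 0.5 -0.0537 0.0943
sides 0.52 -0.054 0.0943
sides 0.54 -0.0543 0.0944
sides 0.56 -0.0544 0.0945
sides 0.58 -0.0518 0.0945
sides 0.6 -0.055 0.0917
```

```bash
python3 -m crank '[{"dp":[0,0.3,0],"angular":[0,0,0]},{"dp":[0,0.6,0],"angular":[0,0,-0.3]},{"dp":[0,0.8,0],"angular":[0,0,-0.3]},{"dp":[0,0.8,0],"angular":[0,0,-0.3]},{"dp":[0,0.8,0],"angular":[0,0,-0.3]},{"dp":[0,0.8,0],"angular":[0,0,-0.3]},{"dp":[0,0.8,0],"angular":[0,0,-0.3]},{"dp":[0,0.8,0],"angular":[0,0,-0.3]},{"dp":[0,0.8,0],"angular":[0,0,-0.3]},{"dp":[0,0.8,0],"angular":[0,0,-0.3]},{"dp":[0,0.8,0],"angular":[0,0,-0.3]},{"dp":[0,0.8,0],"angular":[0,0,-0.3]},{"dp":[0,0.8,0],"angular":[0,0,-0.3]},{"dp":[0,0.8,0],"angular":[0,0,-0.3]},{"dp":[0,0.8,0],"angular":[0,0,-0.3]},{"dp":[0,0.6,0],"angular":[0,0,-0.3]},{"dp":[0,0.4,0],"angular":[0,0,0]},{"dp":[0.05,0.17,0],"angular":[0,0,0]},{"dp":[0,0,0],"angular":[0,0,0]},{"dp":[0,0,0],"angular":[0,0,0]}]'
python3 - <<'E'
from h import *
s=snap('top','top3');snap('side','side3');print(sense()['tool_rot'])
cv2.imwrite('pics/top3c.png',np.vstack([cv2.resize(s['image'][125:235,270:400],None,fx=4,fy=4)]))
E
```

```text
t: 7.25
tcp_pos: [0.5257, 0.0199, 0.1817]
tool_rot: [1.0, -0.002, 0.0, 0.0]
force: [0.1, 0.3, -2.1]
finger_gap: 0.581
gripper_force: 52.2
[ 9.99995865e-01 -2.87396711e-03 -1.90365298e-06  9.76452593e-05]
```

View pics/top3c.png

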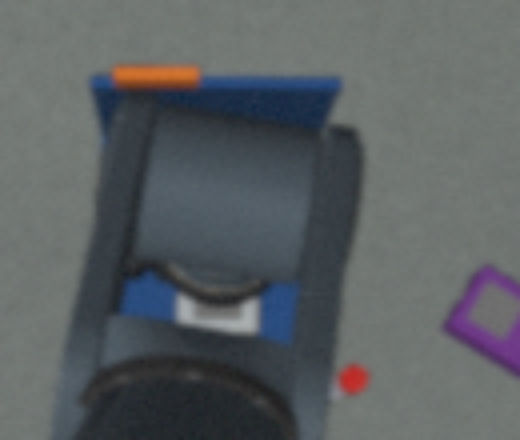

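The camera is centred over the case, with its white tail at crop (217,312) between the walls. The wrist housing looks close to the lid at (230,110), so I'll check that clearance before lowering.

```bash
python3 - <<'E'
from h import *
for n in ('top3','side3'):
    s=load(n);P=cloud(s);im=s['image'].astype(int)
    a=(P[...,2]>.285)&(P[...,2]<.6)&(abs(P[...,1]-.02)<.12)&(P[...,0]<.75)&(P[...,0]>.45)
    q=P[a]
    for z in np.arange(.28,.6,.04):
        k=q[(q[:,2]>=z)&(q[:,2]<z+.04)]
        if len(k): print(n,z.round(2),len(k),'xmax',np.percentile(k[:,0],98).round(3),'y',k[:,1].min().round(3),k[:,1].max().round(3))
cv2.imwrite('pics/side3c.png',cv2.resize(load('side3')['image'][60:300,200:460],None,fx=2.5,fy=2.5))
E
```

```text
top3 0.28 28 xmax 0.509 y -0.005 0.052
top3 0.32 76 xmax 0.507 y -0.007 0.049
top3 0.36 55 xmax 0.501 y 0.001 0.045
top3 0.4 21 xmax 0.495 y -0.017 0.037
top3 0.44 287 xmax 0.567 y -0.044 0.073
top3 0.48 1990 xmax 0.562 y -0.043 0.08
top3 0.52 520 xmax 0.524 y -0.034 0.083
top3 0.56 267 xmax 0.472 y -0.025 0.087
side3 0.28 370 xmax 0.541 y -0.005 0.06
side3 0.32 559 xmax 0.543 y -0.013 0.06
side3 0.36 582 xmax 0.549 y -0.01 0.056
side3 0.4 652 xmax 0.548 y -0.031 0.082
side3 0.44 973 xmax 0.56 y -0.027 0.088
side3 0.48 565 xmax 0.556 y -0.016 0.091
side3 0.52 291 xmax 0.515 y 0.075 0.091
side3 0.56 30 xmax 0.468 y 0.084 0.09
```

View pics/side3c.png

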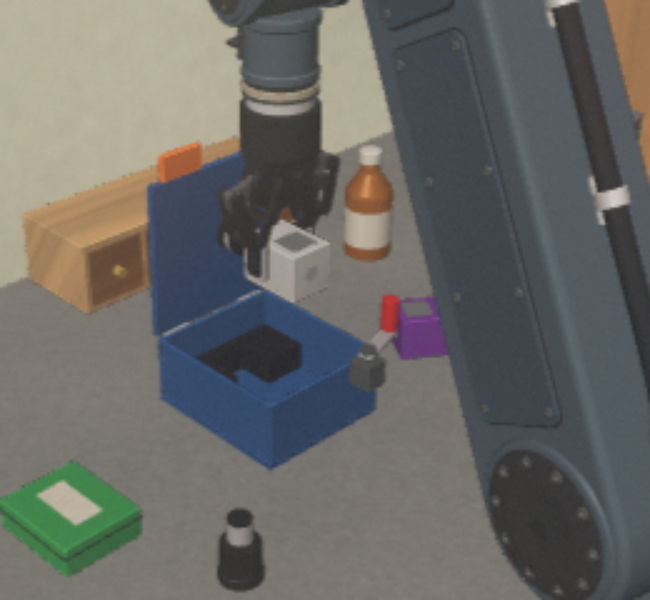

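The camera hangs level above the open bed at crop (295,255), and the wrist is more than 60 mm from the lid. Lowering now.

```bash
python3 -m crank '[{"dp":[0,0,-0.3],"angular":[0,0,0]},{"dp":[0,0,-0.5],"angular":[0,0,0]},{"dp":[0,0,-0.5],"angular":[0,0,0]},{"dp":[0,0,-0.5],"angular":[0,0,0]},{"dp":[0,0,-0.5],"angular":[0,0,0]},{"dp":[0,0,-0.4],"angular":[0,0,0]},{"dp":[0,0,-0.3],"angular":[0,0,0]},{"dp":[0,0,-0.3],"angular":[0,0,0]},{"dp":[0,0,-0.3],"angular":[0,0,0]},{"dp":[0,0,-0.3],"angular":[0,0,0]},{"dp":[0,0,-0.3],"angular":[0,0,0]},{"dp":[0,0,-0.2],"angular":[0,0,0]},{"dp":[0,0,-0.2],"angular":[0,0,0]},{"dp":[0,0,-0.2],"angular":[0,0,0]},{"dp":[0,0,-0.05],"angular":[0,0,0]},{"dp":[0,0,0],"angular":[0,0,0]}]'
```

```text
t: 8.95
tcp_pos: [0.5255, 0.0203, 0.036]
tool_rot: [1.0, -0.002, -0.0, -0.0]
force: [0.8, -0.0, -3.2]
finger_gap: 0.577
gripper_force: 52.2
```

```bash
python3 -m crank '[{"dp":[0,0,-0.05],"angular":[0,0,0]},{"dp":[0,0,-0.05],"angular":[0,0,0]},{"dp":[0,0,-0.03],"angular":[0,0,0]},{"dp":[0,0,0],"angular":[0,0,0]}]'
```

```text
t: 9.35
tcp_pos: [0.5256, 0.0202, 0.0323]
tool_rot: [1.0, -0.002, -0.0, -0.0]
force: [0.5, -0.2, -2.0]
finger_gap: 0.582
gripper_force: 52.2
```

```bash
python3 -m crank '[{"dp":[0,0,-0.03],"angular":[0,0,0]},{"dp":[0,0,-0.03],"angular":[0,0,0]},{"dp":[0,0,0],"angular":[0,0,0]}]'
```

```text
t: 9.65
tcp_pos: [0.5258, 0.0202, 0.0316]
tool_rot: [1.0, -0.002, 0.0, 0.0]
force: [-1.5, -0.5, 7.4]
finger_gap: 0.579
gripper_force: 53.1
```

Contact felt, about 10 N at the bed. Releasing gently, then rising.

```bash
python3 -m crank '[{"dp":[0,0,0.02],"angular":[0,0,0]},{"dp":[0,0,0],"angular":[0,0,0]},{"dp":[0,0,0],"angular":[0,0,0]},{"dp":[0,0,0],"angular":[0,0,0]},{"dp":[0,0,0],"angular":[0,0,0]},{"dp":[0,0,0.2],"angular":[0,0,0]},{"dp":[0,0,0.4],"angular":[0,0,0]},{"dp":[0,0,0.5],"angular":[0,0,0]},{"dp":[0,0,0.6],"angular":[0,0,0]},{"dp":[0,0,0.6],"angular":[0,0,0]},{"dp":[0,0,0.6],"angular":[0,0,0]},{"dp":[0,0,0.6],"angular":[0,0,0]},{"dp":[0,0,0.6],"angular":[0,0,0]},{"dp":[0,0,0.6],"angular":[0,0,0]},{"dp":[0,0,0.6],"angular":[0,0,0]},{"dp":[0,0,0.4],"angular":[0,0,0]}]' 0.15 40
python3 -m crank '[{"dp":[0,-0.4,0],"angular":[0,0,0]},{"dp":[-0.1,-0.7,0],"angular":[0,0,0]},{"dp":[-0.2,-0.8,0],"angular":[0,0,0]},{"dp":[-0.2,-0.8,0],"angular":[0,0,0]},{"dp":[-0.2,-0.4,0],"angular":[0,0,0]},{"dp":[0,-0.1,0],"angular":[0,0,0]},{"dp":[0,0,0],"angular":[0,0,0]},{"dp":[0,0,0],"angular":[0,0,0]},{"dp":[0,0,0],"angular":[0,0,0]}]' 1 40
python3 - <<'E'
from h import *
s=snap('side','side4');snap('top','top4')
cv2.imwrite('pics/side4c.png',cv2.resize(s['image'][60:260,240:460],None,fx=3,fy=3))
P=cloud(s)
g=(P[...,2]>.13)&(P[...,2]<.6)&(P[...,0]<.58)&(P[...,0]>.4)&(P[...,1]<.1)&(P[...,1]>-.17)
q=P[g]
for z in (.17,.19,.21,.23,.26): 
    k=q[abs(q[:,2]-z)<.01]; print(z,len(k),k.min(0) if len(k) else 0,k.max(0) if len(k) else 0)
E
```

```text
t: 11.25
tcp_pos: [0.5262, 0.0198, 0.2044]
tool_rot: [1.0, -0.002, 0.002, 0.0]
force: [0.4, -0.4, 0.2]
finger_gap: 0.854
gripper_force: 0.0
t: 12.15
tcp_pos: [0.5048, -0.075, 0.202]
tool_rot: [1.0, -0.002, -0.0, -0.0]
force: [0.4, 0.3, 0.6]
finger_gap: -0.002
gripper_force: 0.0
0.17 0 0 0
0.19 41 [ 0.49108002 -0.09030429  0.18640248] [ 0.51378507 -0.06110833  0.19988161]
0.21 85 [ 0.48922815 -0.0923548   0.20036474] [ 0.5106521  -0.05971737  0.21959147]
0.23 121 [ 0.48674305 -0.11141009  0.22019684] [ 0.51632929 -0.04036867  0.23986016]
0.26 240 [ 0.48230698 -0.12717561  0.25002386] [ 0.52014156 -0.01612182  0.26995581]
```

View pics/side4c.png

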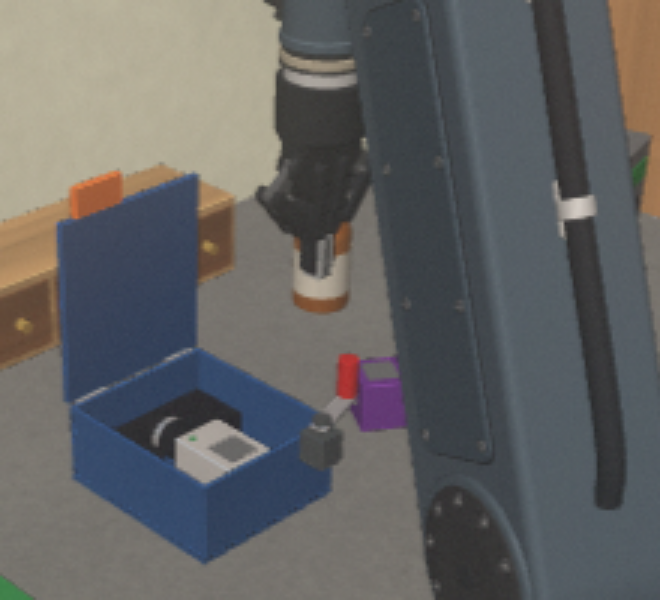

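The camera sits flat in the bed with its nose in the slot, at crop (220,445) and (165,430), and the latch is still partly turned in. I'll push the knob to fully open.

```bash
python3 -m crank '[{"dp":[0,0,-0.5],"angular":[0,0,0]},{"dp":[0,0,-0.6],"angular":[0,0,0]},{"dp":[0,0,-0.6],"angular":[0,0,0]},{"dp":[0,0,-0.6],"angular":[0,0,0]},{"dp":[0,0,-0.43],"angular":[0,0,0]},{"dp":[-0.3,0,0],"angular":[0,0,0]},{"dp":[-0.3,0,0],"angular":[0,0,0]},{"dp":[-0.15,0,0],"angular":[0,0,0]},{"dp":[-0.15,0,0],"angular":[0,0,0]},{"dp":[-0.15,0,0],"angular":[0,0,0]},{"dp":[-0.15,0,0],"angular":[0,0,0]},{"dp":[-0.07,0,0],"angular":[0,0,0]},{"dp":[0,0,0],"angular":[0,0,0]}]'
python3 - <<'E'
from h import *
s=snap('side','side5');P=cloud(s);im=s['image'].astype(int)
red=(im[...,2]>140)&(im[...,1]<70)&(im[...,0]<80); red[:,:330]=0; red[:160]=0; red[220:]=0; red[:,400:]=0
q=P[red]; print('knob',len(q),np.median(q,0).round(4) if len(q) else 0)
E
```

```text
t: 13.55
tcp_pos: [0.466, -0.0757, 0.1203]
tool_rot: [1.0, -0.002, -0.0, -0.0]
force: [0.9, -0.6, -0.2]
finger_gap: 0.001
gripper_force: 0.2
knob 75 [ 0.44   -0.0664  0.1152]
```

The latch is now fully open: the knob moved 14 mm to x≈0.4455. Next, moving up and behind the lid.

```bash
python3 -m crank '[{"dp":[0.4,0,0],"angular":[0,0,0]},{"dp":[0.4,0,0.3],"angular":[0,0,0]},{"dp":[0,0,0.6],"angular":[0,0,0]},{"dp":[0,0,0.9],"angular":[0,0,0]},{"dp":[0,0,1],"angular":[0,0,0]},{"dp":[0,0,1],"angular":[0,0,0]},{"dp":[0,0,1],"angular":[0,0,0]},{"dp":[0,0,1],"angular":[0,0,0]},{"dp":[0,0,0.7],"angular":[0,0,0]},{"dp":[0,0,0.3],"angular":[0,0,0]},{"dp":[0.5,0.3,0],"angular":[0,0,0]},{"dp":[0.9,0.4,0],"angular":[0,0,0]},{"dp":[0.9,0.4,0],"angular":[0,0,0]},{"dp":[0.9,0.4,0],"angular":[0,0,0]},{"dp":[0.9,0.4,0],"angular":[0,0,0]},{"dp":[0.9,0.4,0],"angular":[0,0,0]},{"dp":[0.8,0.2,0],"angular":[0,0,0]},{"dp":[0.2,0,0],"angular":[0,0,0]},{"dp":[0,0,0],"angular":[0,0,0]}]'
```

```text
t: 15.5
tcp_pos: [0.6706, -0.0005, 0.3224]
tool_rot: [1.0, -0.002, -0.002, -0.0]
force: [-0.3, 0.1, -0.6]
finger_gap: 0.006
gripper_force: 0.0
```

```bash
python3 - <<'E'
from h import *
s=snap('side','side6');P=cloud(s);im=s['image'].astype(int)
m=(im[...,0]>im[...,2]+25)&(P[...,2]>.09)&(P[...,2]<.3)&(abs(P[...,0]-.62)<.05)&(abs(P[...,1]-.02)<.09)
q=P[m]; c=q.mean(0); print(len(q), c, np.linalg.svd(q-c,full_matrices=False)[2][2], q.max(0))
k=P[(P[...,2]>.28)&(P[...,2]<.42)&(abs(P[...,0]-.67)<.06)&(abs(P[...,1])<.06)]; 
for z in (.31,.33,.35,.38): 
    j=k[abs(k[:,2]-z)<.01]; print(z,len(j), j.min(0) if len(j) else '',j.max(0) if len(j) else '')
E
```

```text
2397 [0.62426686 0.02701125 0.16907247] [-0.99973002  0.01194918 -0.01992725] [0.63476115 0.09840873 0.24834134]
0.31 48 [ 0.65510927 -0.01413765  0.30657489] [0.67962277 0.01397882 0.31941403]
0.33 93 [ 0.65549843 -0.01686882  0.32004872] [0.67696944 0.01504208 0.33962882]
0.35 135 [ 0.65185121 -0.03360466  0.34003605] [0.68156277 0.03465538 0.35997202]
0.38 290 [ 0.64824606 -0.0575559   0.37003932] [0.68783255 0.0579647  0.38974656]
```

```bash
python3 -m crank '[{"dp":[0,0,-0.4],"angular":[0,0,0]},{"dp":[0,0,-0.6],"angular":[0,0,0]},{"dp":[0,0,-0.6],"angular":[0,0,0]},{"dp":[0,0,-0.6],"angular":[0,0,0]},{"dp":[0,0,-0.3],"angular":[0,0,0]},{"dp":[-0.3,0,0],"angular":[0,0,0]},{"dp":[-0.2,0,0],"angular":[0,0,0]},{"dp":[-0.15,0,0],"angular":[0,0,0]},{"dp":[-0.15,0,0],"angular":[0,0,0]},{"dp":[-0.15,0,0],"angular":[0,0,0]},{"dp":[-0.15,0,0],"angular":[0,0,0]},{"dp":[-0.18,0,-0.01],"angular":[0,0,0]},{"dp":[-0.18,0,-0.01],"angular":[0,0,0]},{"dp":[-0.18,0,-0.02],"angular":[0,0,0]}]'
```

```text
t: 16.95
tcp_pos: [0.6212, -0.0008, 0.2483]
tool_rot: [1.0, -0.002, 0.0, 0.0]
force: [1.6, 0.9, 1.4]
finger_gap: -0.002
gripper_force: 0.9
```

```bash
python3 -m crank '[{"dp":[-0.177,0,-0.05],"angular":[0,0,0]},{"dp":[-0.177,0,-0.05],"angular":[0,0,0]},{"dp":[-0.177,0,-0.05],"angular":[0,0,0]},{"dp":[-0.177,0,-0.05],"angular":[0,0,0]},{"dp":[-0.177,0,-0.05],"angular":[0,0,0]},{"dp":[-0.167,0,-0.068],"angular":[0,0,0]},{"dp":[-0.167,0,-0.068],"angular":[0,0,0]},{"dp":[-0.167,0,-0.068],"angular":[0,0,0]},{"dp":[-0.167,0,-0.068],"angular":[0,0,0]},{"dp":[-0.167,0,-0.068],"angular":[0,0,0]},{"dp":[-0.153,0,-0.096],"angular":[0,0,0]},{"dp":[-0.153,0,-0.096],"angular":[0,0,0]},{"dp":[-0.153,0,-0.096],"angular":[0,0,0]},{"dp":[-0.153,0,-0.096],"angular":[0,0,0]},{"dp":[-0.153,0,-0.096],"angular":[0,0,0]},{"dp":[-0.134,0,-0.121],"angular":[0,0,0]},{"dp":[-0.134,0,-0.121],"angular":[0,0,0]},{"dp":[-0.134,0,-0.121],"angular":[0,0,0]},{"dp":[-0.134,0,-0.121],"angular":[0,0,0]},{"dp":[-0.134,0,-0.121],"angular":[0,0,0]}]'
```

```text
t: 18.95
tcp_pos: [0.5266, -0.0008, 0.1974]
tool_rot: [1.0, -0.002, 0.0, -0.0]
force: [1.7, 1.2, 0.0]
finger_gap: 0.002
gripper_force: 0.5
```

```bash
python3 -m crank '[{"dp":[-0.111,0,-0.137],"angular":[0,0,0]},{"dp":[-0.111,0,-0.137],"angular":[0,0,0]},{"dp":[-0.111,0,-0.137],"angular":[0,0,0]},{"dp":[-0.111,0,-0.137],"angular":[0,0,0]},{"dp":[-0.111,0,-0.137],"angular":[0,0,0]},{"dp":[-0.085,0,-0.16],"angular":[0,0,0]},{"dp":[-0.085,0,-0.16],"angular":[0,0,0]},{"dp":[-0.085,0,-0.16],"angular":[0,0,0]},{"dp":[-0.085,0,-0.16],"angular":[0,0,0]},{"dp":[-0.085,0,-0.16],"angular":[0,0,0]},{"dp":[-0.055,0,-0.171],"angular":[0,0,0]},{"dp":[-0.055,0,-0.171],"angular":[0,0,0]},{"dp":[-0.055,0,-0.171],"angular":[0,0,0]},{"dp":[-0.055,0,-0.171],"angular":[0,0,0]},{"dp":[-0.055,0,-0.171],"angular":[0,0,0]},{"dp":[-0.017,0,-0.089],"angular":[0,0,0]},{"dp":[-0.017,0,-0.089],"angular":[0,0,0]},{"dp":[-0.017,0,-0.089],"angular":[0,0,0]},{"dp":[-0.017,0,-0.089],"angular":[0,0,0]},{"dp":[-0.017,0,-0.089],"angular":[0,0,0]}]'
```

```text
t: 20.95
tcp_pos: [0.4865, -0.0008, 0.1141]
tool_rot: [1.0, -0.002, 0.0, 0.0]
force: [0.1, -0.4, 1.1]
finger_gap: 0.002
gripper_force: 0.4
```

```bash
python3 -m crank '[{"dp":[0,0,-0.04],"angular":[0,0,0]},{"dp":[0,0,-0.04],"angular":[0,0,0]},{"dp":[0,0,-0.04],"angular":[0,0,0]},{"dp":[0,0,-0.04],"angular":[0,0,0]},{"dp":[0,0,-0.04],"angular":[0,0,0]},{"dp":[0,0,-0.04],"angular":[0,0,0]},{"dp":[0,0,-0.04],"angular":[0,0,0]},{"dp":[0,0,-0.04],"angular":[0,0,0]},{"dp":[0,0,-0.04],"angular":[0,0,0]},{"dp":[0,0,-0.04],"angular":[0,0,0]},{"dp":[0,0,-0.03],"angular":[0,0,0]},{"dp":[0,0,0],"angular":[0,0,0]}]'
```

```text
t: 22.15
tcp_pos: [0.4866, -0.0008, 0.1012]
tool_rot: [1.0, -0.002, 0.0, 0.0]
force: [0.1, -0.4, 0.4]
finger_gap: -0.002
gripper_force: 0.0
```

```bash
python3 -m crank '[{"dp":[0,0,-0.03],"angular":[0,0,0]},{"dp":[0,0,-0.03],"angular":[0,0,0]},{"dp":[0,0,-0.03],"angular":[0,0,0]},{"dp":[0,0,0],"angular":[0,0,0]}]'
```

```text
t: 22.55
tcp_pos: [0.4867, -0.0008, 0.1004]
tool_rot: [1.0, -0.002, 0.001, 0.0]
force: [-2.9, 0.9, 15.7]
finger_gap: 0.003
gripper_force: 8.1
```

The lid is shut: it stopped at the expected height with a 15.7 N reaction. Moving to the −x side of the knob.

```bash
python3 -m crank '[{"dp":[0,0,0.1],"angular":[0,0,0]},{"dp":[0,0,0.5],"angular":[0,0,0]},{"dp":[0,0,0.7],"angular":[0,0,0]},{"dp":[0,0,0.7],"angular":[0,0,0]},{"dp":[0,0,0.7],"angular":[0,0,0]},{"dp":[0,0,0.6],"angular":[0,0,0]},{"dp":[-0.4,-0.4,0],"angular":[0,0,0]},{"dp":[-0.5,-0.6,0],"angular":[0,0,0]},{"dp":[-0.5,-0.6,0],"angular":[0,0,0]},{"dp":[-0.5,-0.6,0],"angular":[0,0,0]},{"dp":[-0.5,-0.37,0],"angular":[0,0,0]},{"dp":[-0.02,0,0],"angular":[0,0,0]},{"dp":[0,0,0],"angular":[0,0,0]}]'
python3 - <<'E'
from h import *
s=snap('side','side7');t=snap('top','top7')
for n in('side7','top7'):
    P=cloud(load(n));im=load(n)['image'].astype(int)
    m=(im[...,0]>im[...,2]+30)&(abs(P[...,0]-.545)<.075)&(abs(P[...,1]-.02)<.065)&(P[...,2]>.05)&(P[...,2]<.12)
    q=P[m];A=np.c_[q[:,:2]-[.545,.02],np.ones(len(q))];print(n,len(q),np.linalg.lstsq(A,q[:,2],rcond=None)[0].round(4))
    red=(im[...,2]>140)&(im[...,1]<70)&(im[...,0]<80)&(abs(P[...,0]-.46)<.04)&(abs(P[...,1]+.06)<.05); print('knob',red.sum(),np.median(P[red],0).round(4))
E
```

```text
t: 23.85
tcp_pos: [0.4141, -0.078, 0.1977]
tool_rot: [1.0, -0.003, 0.0, -0.0]
force: [-0.2, 0.2, 0.3]
finger_gap: -0.001
gripper_force: 0.0
side7 781 [ 0.0008 -0.001   0.0842]
knob 72 [ 0.4413 -0.0666  0.1155]
top7 1361 [ 0.0032 -0.0029  0.0843]
knob 0 [nan nan nan]
  return _methods._mean(a, axis=axis, dtype=dtype,
  ret = um.true_divide(
```

The lid plane is flat at z≈0.084, so it is shut, and the latch is still open. Lowering, then pushing the knob along its arc.

```bash
python3 -m crank '[{"dp":[0,0,-0.5],"angular":[0,0,0]},{"dp":[0,0,-0.7],"angular":[0,0,0]},{"dp":[0,0,-0.7],"angular":[0,0,0]},{"dp":[0,0,-0.6],"angular":[0,0,0]},{"dp":[0,0,-0.1],"angular":[0,0,0]},{"dp":[0.13,0.03,0],"angular":[0,0,0]},{"dp":[0.13,0.03,0],"angular":[0,0,0]},{"dp":[0.13,0.03,0],"angular":[0,0,0]},{"dp":[0.145,0.02,0],"angular":[0,0,0]},{"dp":[0.145,0.02,0],"angular":[0,0,0]},{"dp":[0.145,0.02,0],"angular":[0,0,0]},{"dp":[0.133,0.055,0],"angular":[0,0,0]},{"dp":[0.133,0.055,0],"angular":[0,0,0]},{"dp":[0.133,0.055,0],"angular":[0,0,0]},{"dp":[0.117,0.088,0],"angular":[0,0,0]},{"dp":[0.117,0.088,0],"angular":[0,0,0]},{"dp":[0.117,0.088,0],"angular":[0,0,0]},{"dp":[0.1,0.11,0],"angular":[0,0,0]},{"dp":[0.1,0.11,0],"angular":[0,0,0]},{"dp":[0,0,0],"angular":[0,0,0]}]'
python3 - <<'E'
from h import *
s=snap('side','side8');P=cloud(s);im=s['image'].astype(int)
red=(im[...,2]>140)&(im[...,1]<70)&(im[...,0]<80)&(abs(P[...,0]-.47)<.05)&(abs(P[...,1]+.05)<.06); print('knob',red.sum(),np.median(P[red],0).round(4))
E
```

```text
t: 25.95
tcp_pos: [0.4675, -0.0533, 0.1196]
tool_rot: [1.0, -0.002, 0.0, -0.0]
force: [0.5, 0.3, -0.3]
finger_gap: 0.001
gripper_force: 0.2
knob 69 [ 0.4821 -0.0415  0.1155]
```

```bash
python3 -m crank '[{"dp":[-0.35,0,0],"angular":[0,0,0]},{"dp":[-0.05,-0.4,0],"angular":[0,0,0]},{"dp":[0,-0.6,0],"angular":[0,0,0]},{"dp":[0,-0.55,0],"angular":[0,0,0]},{"dp":[0.5,0,0],"angular":[0,0,0]},{"dp":[0.6,0,0],"angular":[0,0,0]},{"dp":[0.1,0.2,0],"angular":[0,0,0]},{"dp":[0,0.2,0],"angular":[0,0,0]},{"dp":[0,0.2,0],"angular":[0,0,0]},{"dp":[0,0.2,0],"angular":[0,0,0]},{"dp":[0,0.15,0],"angular":[0,0,0]},{"dp":[0,0.15,0],"angular":[0,0,0]},{"dp":[0,0.15,0],"angular":[0,0,0]},{"dp":[0,0.15,0],"angular":[0,0,0]},{"dp":[0,0.1,0],"angular":[0,0,0]},{"dp":[0,0.1,0],"angular":[0,0,0]},{"dp":[0,0,0],"angular":[0,0,0]}]'
```

```text
t: 27.7
tcp_pos: [0.4905, -0.0518, 0.1195]
tool_rot: [1.0, -0.002, -0.001, -0.0]
force: [0.1, 0.4, -0.2]
finger_gap: 0.0
gripper_force: 0.1
```

Creeping on to the stop.

```bash
python3 -m crank '[{"dp":[0,0.06,0],"angular":[0,0,0]},{"dp":[0,0.06,0],"angular":[0,0,0]},{"dp":[0,0.06,0],"angular":[0,0,0]},{"dp":[0,0,0],"angular":[0,0,0]}]'
python3 -m crank '[{"dp":[0,0.05,0],"angular":[0,0,0]},{"dp":[0,0,0],"angular":[0,0,0]}]'
```

```text
t: 28.1
tcp_pos: [0.4909, -0.0467, 0.1196]
tool_rot: [1.0, -0.002, -0.0, -0.0]
force: [-0.5, -0.5, 0.3]
finger_gap: -0.0
gripper_force: 0.3
t: 28.3
tcp_pos: [0.491, -0.0453, 0.1196]
tool_rot: [1.0, -0.002, -0.0, -0.0]
force: [-0.7, -0.9, 0.1]
finger_gap: 0.002
gripper_force: 0.4
```

```bash
python3 -m crank '[{"dp":[0,0.05,0],"angular":[0,0,0]},{"dp":[0,0.05,0],"angular":[0,0,0]},{"dp":[0,0,0],"angular":[0,0,0]}]'
```

```text
t: 28.6
tcp_pos: [0.4912, -0.0444, 0.1197]
tool_rot: [1.0, -0.001, 0.0, 0.002]
force: [-0.6, -9.7, -0.7]
finger_gap: 0.001
gripper_force: 4.8
```

The stop is reached at about 10 N. Backing off, rising and checking.

```bash
python3 -m crank '[{"dp":[0,-0.2,0],"angular":[0,0,0]},{"dp":[0,-0.5,0],"angular":[0,0,0]},{"dp":[0,-0.5,0.2],"angular":[0,0,0]},{"dp":[0,-0.5,0.6],"angular":[0,0,0]},{"dp":[0,-0.6,0.9],"angular":[0,0,0]},{"dp":[0,-0.9,0.9],"angular":[0,0,0]},{"dp":[0,-0.9,0.9],"angular":[0,0,0]},{"dp":[0,-0.9,0.6],"angular":[0,0,0]},{"dp":[0,-0.9,0.3],"angular":[0,0,0]},{"dp":[0,-0.9,0],"angular":[0,0,0]},{"dp":[0,-0.9,0],"angular":[0,0,0]},{"dp":[0,-0.5,0],"angular":[0,0,0]},{"dp":[0,0,0],"angular":[0,0,0]}]'
python3 - <<'E'
from h import *
s=snap('side','side9');t=snap('top','top9')
a=cv2.resize(t['image'][130:240,270:400],None,fx=3,fy=3);b=cv2.resize(s['image'][100:260,230:400],(390,330))
cv2.imwrite('pics/fin.png',np.hstack([a,b]))
P=cloud(t);im=t['image'].astype(int)
red=(im[...,2]>140)&(im[...,1]<90)&(abs(P[...,0]-.49)<.04)&(abs(P[...,1]+.03)<.04);print('knob',P[red].mean(0).round(4))
m=(im[...,0]>im[...,2]+30)&(abs(P[...,0]-.545)<.075)&(abs(P[...,1]-.02)<.065)&(P[...,2]>.05)&(P[...,2]<.12)
q=P[m];A=np.c_[q[:,:2]-[.545,.02],np.ones(len(q))];print(np.linalg.lstsq(A,q[:,2],rcond=None)[0].round(4))
E
```

```text
t: 29.9
tcp_pos: [0.4908, -0.2909, 0.2517]
tool_rot: [1.0, -0.004, 0.0, 0.0]
force: [0.1, -0.3, 0.1]
finger_gap: 0.001
gripper_force: 0.0
knob [ 0.4942 -0.0232  0.1252]
[ 0.0005 -0.0005  0.0844]
```

View pics/fin.png

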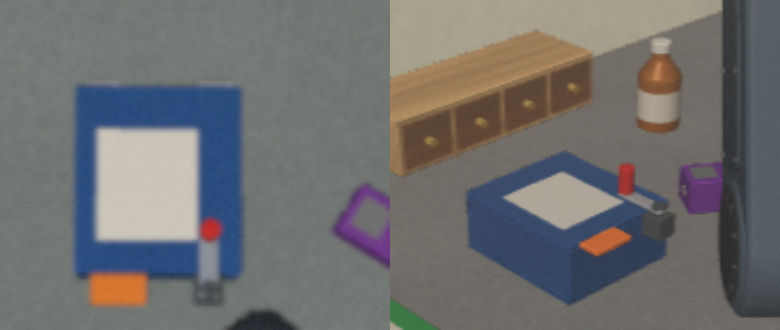

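The lid is flat and shut, and the latch points along +x over it with the knob at picture (210,230). The robot is clear of everything.

```bash
python3 -c "
from station import order
print(order.sign_off())"
```

```text
the job is handed in; nothing more can be done
None
```

The white camera is flat in its bed in the blue case, the lid is shut and the latch is fully round over it; I handed the job in at about 30 s, after first nudging the part-turned latch fully open so the lid could close.

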